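# Set a sign-stand mast to its mark and lock it

## Task

Set up the sign stand on the shop counter: take the steel mast with the red head out of the wooden crate and lower it, black foot first, into the stand's open cam lock until its red ring is level with the top of the lock. Still holding the mast there, swing the orange cam lever round clockwise (seen from above) until it is fully closed against its stop, and finish with the mast still in your grip at the mark: do not let go. Leave the other masts, the honey jar, the cheese and the label gun as they are.

Things in the scene. Friction and masses are not known exactly. Their poses are not given: they have to be found in the camera images.
- red_mast_center (a point): centre (half-way up) of the mast to set: an upright round steel tube, 22 mm diameter, 145 mm long over all, about 180 g, with a red head over its top 27 mm (same diameter), one painted red ring and a black foot plug (17 mm diameter) over its lowest 6 mm. z runs from foot to head: foot 72.5 mm below this point, top 72.5 mm above. Starts upright in one of the crate's four holes
- red_mast_mark (a point): length mark of the red mast: centre, on the tube's axis, of the 4 mm high red ring, 70 mm above the foot and 75 mm below the top of the mast. The mast is at its mark when this point is at the height of lock_top
- red_mast: the red mast; origin at the centre of the underside of its foot, z towards the head. It is round, so its yaw is of no account
- crate: open wooden crate, 170 x 310 mm, rim 62 mm high, fixed; origin under its centre. At +x a holder board (top 52 mm up) has four 25 mm holes, 72 mm apart along y at x = +38 mm, with one mast standing in each, foot 9 mm above the counter; at -x an open bin with small clutter below rim height
- sign_stand: sign stand, upright, screwed to the counter; origin under its axis. Round flange 116 mm across, 10 mm thick; tube 32 mm outside, bore 23.6 mm, widening to 29 mm at its mouth 112 mm up, open down to 10 mm above the counter: a mast let go in the open lock drops 44 mm below its mark. Black lock housing 48 mm across, 72 to 112 mm up. x axis: direction of the lever at value 0
- lock_top (a point): on the stand's axis, level with the top of the cam lock (flat top of the orange cam ring, 47 mm outside, 32 mm bore, 12 mm high), 124 mm above the counter. Two black lugs on the housing, 24 to 35 mm from the axis and up to 118 mm above the counter, are the lever's stops; the closed one has a green dot
- cam_lever (a joint): orange cam ring and lever, turning about the stand's (and mast's) vertical axis: 0 open, 1.05 rad fully closed against the stop with the green dot; closes clockwise seen from above, starts within 0.1 of open, stays where left. About 0.13 N m moves it, more as jaws in the lock close on the mast in its last third; closed, they clamp it. Open, the mast slides and turns freely
- lever_paddle (a point): middle of the lever's upright thumb paddle, a radial plate 6 mm thick, 18 to 52 mm from the axis, top edge 156 mm above the counter (32 mm above lock_top). It is there for the hand that holds the mast: grip the mast with the fingertips 5 to 15 mm above the lock, then turn the hand clockwise about the mast, and the side of a finger pushes the paddle round
- blue_mast_center (a point): half-way up the mast with blue head and ring, shaped and sized as the red one, in another hole; leave it standing there
- yellow_mast_center (a point): half-way up the mast with yellow head and ring, shaped and sized as the red one; leave it standing there
- green_mast_center (a point): half-way up the mast with green head and ring, shaped and sized as the red one; leave it standing there
- honey_jar_center (a point): centre of a honey jar, 68 mm diameter, 95 mm high, loose on the counter; leave it alone
- cheese_center (a point): centre of a small yellow waxed cheese, 104 mm diameter, 46 mm high, loose on the counter; leave it alone
- label_gun_center (a point): middle of a red label gun lying on the counter, about 180 mm long, 50 mm wide and 50 mm high; leave it alone
Not all that is in view belongs to the job. Of the things that look like the sign_stand, the largest one is meant. What is shaped like the red_mast but turquoise is not meant.

How it is judged:
By the outcome, as a careful person would: the job done as asked, in the order asked, and still so for the second after the job is handed in, while the arm keeps its last pose, push and grip.
It also fails if it takes over 58 s, if anything falls off the work surface, if the arm or the gripper's body presses on something with over 40 N, if the wrist force passes 120 N, or if a joint passes its speed limit or range.

## Robot

A 6-joint arm with a two-finger parallel gripper is mounted at the origin on the work surface. World frame = base frame: x ahead of the robot, y to its left, z up, the work surface at z = 0. Lengths are in m, angles in rad, forces in N, time in s.
With the tool pointing down it reaches from about 0.25 to 0.725 m from the base axis. Payload 4 kg.
Tool frame: the origin (TCP) lies at the very end of the fingers, on their centre line; the grasp point (between the pads) lies 19 mm behind it; z points along the fingers, y is the line along which they close (so a half turn about z gives the same grasp; the last joint's range is limited). The gripper opens to 85 mm and grips with 20 to 120 N. Pads are 22 mm wide; open, the fingers measure 114 mm over their backs; the gripper's body (76 mm by 85 mm) begins 54 mm behind the grasp point. The pads swing forward as they close: fully open they stand 13 mm farther back than shut.
Start: joints at [1.119, 0.241, 0.005, 1.335, 0, 1.571], TCP at [0.218, 0.45, 0.231] pointing down, gripper open.
Joint ranges: [-2.72, 2.72], [-1.05, 1.87], [-1.09, 1.28], [-1.99, 2.15], [-1.42, 1.44], [-3.14, 3.14]. Speed limits (rad/s): [2.79, 2.79, 3.14, 3.14, 3.14, 3.14].

## Interface

Orientations are given as a unit quaternion [x, y, z, w].
In Python, from workcell import bot, vision, workorder gives the robot as it stands.
- The arm moves only by the shell command python3 -m creep 'ROWS' [OPENING]. ROWS is JSON, a list of rows, each a list of 2 entries, a list of its own where there are three numbers: the shift along the tool's x, y, z in mm, then the turn, a rotation vector about the tool's x, y, z in rad. In form: [[[dx, dy, dz], [wx, wy, wz]], ...]. A call has 1 to 12 rows; each row shifts and turns the commanded pose from where the row before left it, along the tool's axes as they then stand; what a row does not reach is not made up. A row lasts 1/8 s, in which the tool goes at most 62.5 mm and 10.7 degrees, less where a joint would pass 70% of its speed; a pose out of reach is approached as far as the arm can. A call is refused whole if a number of a shift passes 62.5 or a number of a turn 0.188, either way. A call with a gripper value outside its range is refused whole. OPENING is the finger opening in mm, from 0 to 85.4, set as the call begins (- or left out, the last holds). The fingers move at their own pace and stop on an object; the grip force is fixed at half the most. Time passes only in rows, so rows that do not move let the fingers close. It gives the time, the measured TCP pose, the force, the opening and the grip force at its end, in the units of the state.
- bot.get_obs(): the state, without advancing time (a new reading comes with each control period).
- vision.camera(name): name is "scene" or "top" or "wrist"; returns a dict with "image" (420x560x3 uint8, blue, green, red), "z_map" (420x560 float32, m along the optical axis (not along the pixel's ray), 0 where there is no reading), "K" (3x3 intrinsics, pixels), "rvec" (rotation vector, rad) and "tvec" (3), from world to camera coordinates, as OpenCV has them; the wrist camera has in their place "tool_from_camera" (4x4, takes a point from camera to tool coordinates, whose origin is the TCP and whose axes are the flange's). Camera axes: x right, y down, z forward; pixel columns grow to the right and rows downward; lengths in m; the calibration is good to about 2 mm. A picture is of the moment at which its call begins: read the wrist's pose just before it.
- workorder.job_done(): hands the job in; it is judged then, once.
Trained networks look in a picture, given as the dict that the camera call returned (one of the last four; its "shot" number tells which), for a name from the list of things; names that differ only in an ending like _2 or _b are one class to them, and where a whole thing is asked for, a point or a joint stands for the part that bears it (a point fixed in the world has none). Each returns a list of dicts, best first, with "score" (0 to 1); they miss things now and then, are a little off and sometimes report something else, mostly with a low value. They report only what shows in the picture. A call takes as long as a camera call. They do not tell look-alikes from the thing itself.
- vision.spot_in(picture, query): "position" ([column, row] in pixels, amid what is visible of it).
- vision.place_of(picture, query): "position" ([column, row] in pixels: a listed point, or the origin of a listed thing).
The state is a dict: "clock": time; "joint_pos": joint angles; "joint_vel": joint speeds; "tau": joint torques, N m; "eef_pos": TCP position; "tool_rot": TCP orientation; "ft_force": force on the tool from outside, world axes, zero at the start; "ft_torque": the same for the moment, N m; "grip_width": finger opening in m; "grasp_force": force on a finger pad.
Only numpy, scipy, OpenCV 4.12 (cv2) and the standard library are available. Lean on these libraries where they do the work, as an engineer would, in place of code of your own. Each camera call takes 0.05 s, during which the arm holds its last target. There are 200 camera calls.

## Working session

There is one attempt and no reset: what is moved stays moved. The work goes in short steps, Python scripts to look and compute and a shell command to move; the robot and the scene stay as the last step left them, time stands still between calls to the robot, and variables do not carry over. Pictures are saved under pics/ and viewed, at most 11 in all, crops included, and the job is handed in when it is done.

```bash
mkdir -p pics; ls
cat > h.py <<'E'
import numpy as np, cv2
from scipy.spatial.transform import Rotation as R
from workcell import bot, vision, workorder
def cam(name):
    o=bot.get_obs(); c=vision.camera(name)
    if name=="wrist":
        T=np.eye(4);T[:3,:3]=R.from_quat(o["tool_rot"]).as_matrix();T[:3,3]=o["eef_pos"]
        c["W"]=T@c["tool_from_camera"]
    else:
        M=np.eye(4);M[:3,:3]=cv2.Rodrigues(np.array(c["rvec"],float))[0];M[:3,3]=np.ravel(c["tvec"]);c["W"]=np.linalg.inv(M)
    return c
def ray(c,p):
    d=np.linalg.inv(c["K"])@[p[0],p[1],1]; return c["W"][:3,3],c["W"][:3,:3]@d
def at_z(c,p,z):
    o,d=ray(c,p); return o+d*(z-o[2])/d[2]
def at_depth(c,p):
    u,v=int(round(p[0])),int(round(p[1])); o,d=ray(c,p); return o+d*c["z_map"][v,u]
def cloud(c):
    h,w=c["z_map"].shape; u,v=np.meshgrid(np.arange(w),np.arange(h))
    P=np.stack([u,v,np.ones_like(u)],-1)@np.linalg.inv(c["K"]).T*c["z_map"][...,None]
    return P@c["W"][:3,:3].T+c["W"][:3,3]
E
python3 - <<'E'
from h import *
np.set_printoptions(precision=3,suppress=True)
print(bot.get_obs())
for n in("scene","top"):
    c=cam(n);cv2.imwrite(f"pics/{n}0.png",c["image"]);print(n,c["W"][:3,3])
    for q in["red_mast_center","red_mast_mark","lock_top","lever_paddle","crate","sign_stand","blue_mast_center","honey_jar_center","cheese_center","label_gun_center"]:
        for r in vision.place_of(c,q)[:3]:
            p=r["position"]
            print(q,round(r["score"],2),np.round(p),at_depth(c,p) if 0<=p[0]<560 and 0<=p[1]<420 else "")
E
```

```text
pics
{'clock': 0.0, 'joint_pos': array([1.119, 0.241, 0.004, 1.335, 0.   , 1.571]), 'joint_vel': array([ 0.   ,  0.001,  0.001,  0.001, -0.   ,  0.001]), 'tau': array([ -0.   , -37.232,  25.241,   0.017,  -0.   ,  -0.   ]), 'eef_pos': array([0.218, 0.449, 0.23 ]), 'tool_rot': array([ 0.224,  0.975, -0.001, -0.   ]), 'ft_force': array([-0.412, -0.225,  0.169]), 'ft_torque': array([ 0.003,  0.039, -0.009]), 'grasp_force': 0.0, 'grip_width': 0.08542414991608992}
scene [1.038 0.486 0.898]
red_mast_center 0.81 [342. 252.] [0.532 0.16  0.098]
red_mast_center 0.58 [303. 281.] [0.647 0.152 0.082]
red_mast_center 0.29 [341. 255.] [0.533 0.161 0.086]
red_mast_mark 0.95 [306. 279.] [0.643 0.158 0.091]
red_mast_mark 0.74 [340. 251.] [0.536 0.157 0.101]
lock_top 0.9 [267. 176.] [ 0.517 -0.128  0.115]
lock_top 0.81 [297. 154.] [ 0.371 -0.167  0.084]
lock_top 0.78 [256. 152.] [ 0.449 -0.257  0.073]
lever_paddle 0.82 [255. 176.] [ 0.563 -0.121  0.147]
lever_paddle 0.66 [290. 158.] [ 0.399 -0.169  0.08 ]
crate 0.8 [356. 273.] [0.521 0.204 0.051]
sign_stand 0.85 [294. 178.] [ 0.39  -0.154  0.007]
sign
[... 721 characters left out ...]
1. 276.] [ 0.374 -0.185  0.008]
lock_top 0.74 [353. 246.] [ 0.467 -0.245  0.077]
lock_top 0.59 [308. 227.] [ 0.526 -0.115  0.083]
lever_paddle 0.58 [358. 242.] [ 0.479 -0.256  0.096]
lever_paddle 0.55 [311. 212.] [ 0.567 -0.12   0.156]
lever_paddle 0.43 [330. 271.] [ 0.39  -0.183  0.002]
crate 0.9 [208. 239.] [0.499 0.18  0.06 ]
sign_stand 0.83 [306. 227.] [ 0.529 -0.108  0.079]
sign_stand 0.7 [324. 276.] [ 0.38  -0.16   0.052]
sign_stand 0.62 [351. 246.] [ 0.469 -0.239  0.073]
honey_jar_center 0.69 [312. 150.] [ 0.752 -0.134  0.095]
cheese_center 0.92 [411. 243.] [ 0.472 -0.424  0.048]
label_gun_center 0.72 [228. 153.] [0.758 0.118 0.042]
label_gun_center 0.6 [190. 230.] [0.527 0.216 0.138]
```

Run:
```python
import cv2
a=cv2.imread("pics/scene0.png")[110:350,150:470];cv2.imwrite("pics/a.png",cv2.resize(a,None,fx=2.5,fy=2.5,interpolation=cv2.INTER_CUBIC))
a=cv2.imread("pics/top0.png")[130:330,160:430];cv2.imwrite("pics/b.png",cv2.resize(a,None,fx=2.9,fy=2.9,interpolation=cv2.INTER_CUBIC))
```

```text
(no output)
```

View pics/a.png

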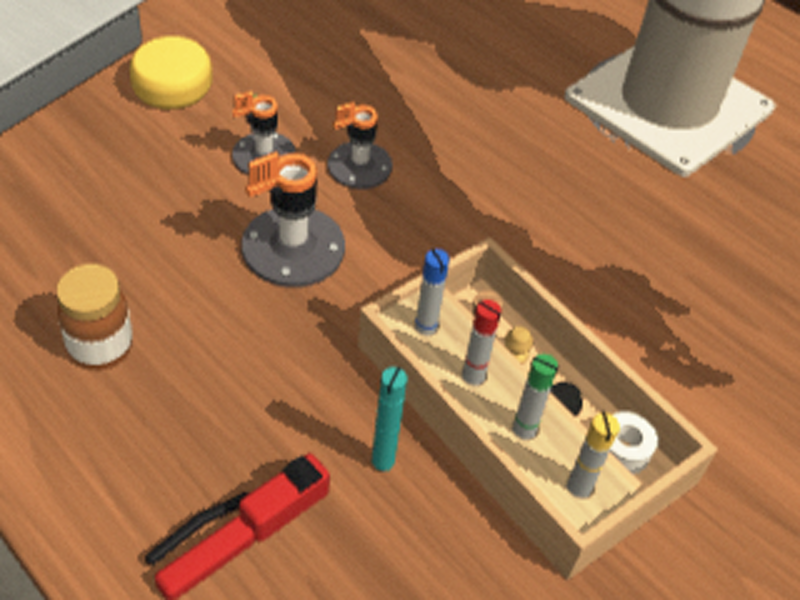

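View pics/b.png

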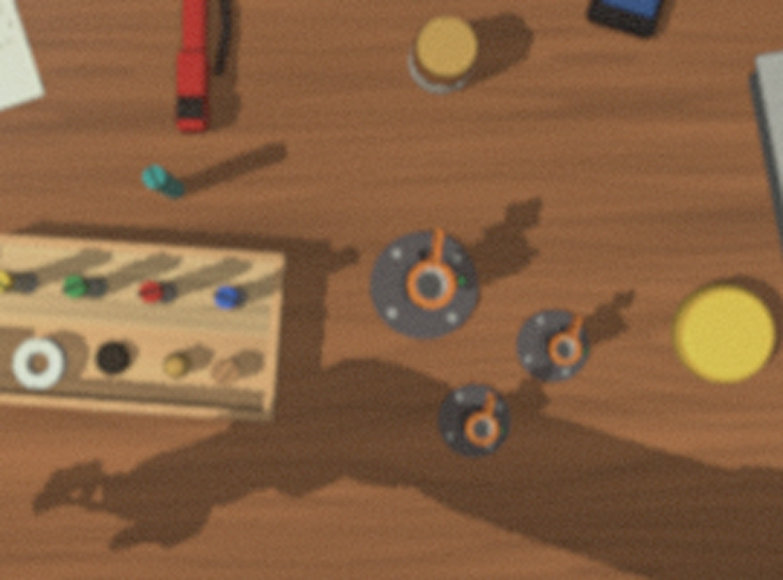

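The scene crop shows the red mast second from the blue end of the crate, and the turquoise one is a decoy. The largest stand is at about (267,176) in the scene image, with its lever pointing to +x. In the top image the red head is at about (212,230), the stand ring at (309,228), and the green dot is clockwise of the lever.

Run:
```python
from h import *
np.set_printoptions(precision=4,suppress=True)
for n in("top","scene"):
    c=cam(n);P=cloud(c);hsv=cv2.cvtColor(c["image"],cv2.COLOR_BGR2HSV)
    H,S,V=hsv[...,0].astype(int),hsv[...,1],hsv[...,2]
    near=lambda x,y,r:np.hypot(P[...,0]-x,P[...,1]-y)<r
    red=((H<5)|(H>172))&(S>150)&near(.525,.152,.04)&(P[...,2]>.12)
    v,u=np.nonzero(red);print(n,"red",len(u),np.median(P[red],0),"z99",np.percentile(P[red][:,2],95), at_z(c,(u.mean(),v.mean()),.154 if n=="top" else .14))
    o=(H>4)&(H<16)&(S>190)&(V>120)&near(.525,-.11,.07)
    v,u=np.nonzero(o);
    Q=np.array([at_z(c,p,.124) for p in zip(u,v)])
    ring=P[...,2]<.132
    pr=o&ring;pp=o&(P[...,2]>.14)
    v,u=np.nonzero(pr);Q=np.array([at_z(c,p,.124) for p in zip(u,v)]);print("ring",len(u),Q.min(0),Q.max(0),(Q.min(0)+Q.max(0))/2,cv2.minEnclosingCircle(Q[:,:2].astype(np.float32)))
    print("paddle",pp.sum(),P[pp].mean(0),P[pp].min(0),P[pp].max(0))
```

```text
top red 28 [0.5256 0.1532 0.1538] z99 0.15732643203791608 [0.525 0.153 0.154]Traceback (most recent call last):
  File "<stdin>", line 14, in <module>
    return umr_minimum(a, axis, None, out, keepdims, initial, where)
ValueError: zero-size array to reduction operation minimum which has no identity
```

```bash
python3 -m creep '[[[-50,-16,0],[0,0,0]],[[-50,-16,0],[0,0,0]],[[-50,-17,0],[0,0,0]],[[-51,-17,0],[0,0,0]],[[-51,-17,0],[0,0,0]],[[-51,-17,0],[0,0,0]],[[-51,-16,0],[0,0,0]],[[-52,-16,0],[0,0,0]],[[0,0,0],[0,0,0]],[[0,0,0],[0,0,0]]]' 50
cat > w.py <<'E'
from h import *
import sys
np.set_printoptions(precision=4,suppress=True)
c=cam("wrist");cv2.imwrite(f"pics/{sys.argv[1]}.png",c["image"]);P=cloud(c);np.savez("last.npz",P=P,img=c["image"],K=c["K"],W=c["W"])
o=bot.get_obs();Rt=R.from_quat(o["tool_rot"]).as_matrix();print("eef",o["eef_pos"],"\n",Rt,o["joint_pos"],"camcenter",c["W"][:3,3],c["W"][:3,2])
for q in sys.argv[2:]:
    for r in vision.place_of(c,q)[:3]:
        p=r["position"];print(q,round(r["score"],2),np.round(p),at_depth(c,np.clip(p,0,415)))
H,S,V=[x.astype(int) for x in cv2.split(cv2.cvtColor(c["image"],cv2.COLOR_BGR2HSV))]
red=((H<5)|(H>172))&(S>150)&(np.hypot(P[...,0]-.525,P[...,1]-.153)<.05)&(P[...,2]>.147)
if red.any():
    v,u=np.nonzero(red);(cx,cy),r=cv2.minEnclosingCircle(np.c_[u,v].astype(np.float32));print("redtop",len(u),(cx,cy),r,at_z(c,(cx,cy),.154),P[red].mean(0))
E
python3 w.py w1 red_mast_center
```

```text
clock: 2.4
eef_pos: [0.5255, 0.1538, 0.231]
tool_rot: [0.224, 0.975, -0.0, -0.001]
ft_force: [-0.7, 0.2, -0.5]
grip_width: 0.0499
grasp_force: 0.0
eef [0.5252 0.1543 0.2312] 
 [[-0.8999  0.436  -0.0009]
 [ 0.436   0.8999  0.0001]
 [ 0.0008 -0.0003 -1.    ]] [0.2855 0.3359 0.1348 1.3705 0.0003 0.7367] camcenter [0.4669 0.1826 0.3733] [ 0.2311 -0.1125 -0.9664]
red_mast_center 0.96 [280. 200.] [0.5162 0.1579 0.1264]
red_mast_center 0.67 [327. 302.] [0.6259 0.1515 0.0922]
redtop 754 (265.56512451171875, 308.80169677734375) 103.11988067626953 [0.5769 0.1169 0.154 ] [0.5241 0.1539 0.1597]
```

View pics/w1.png

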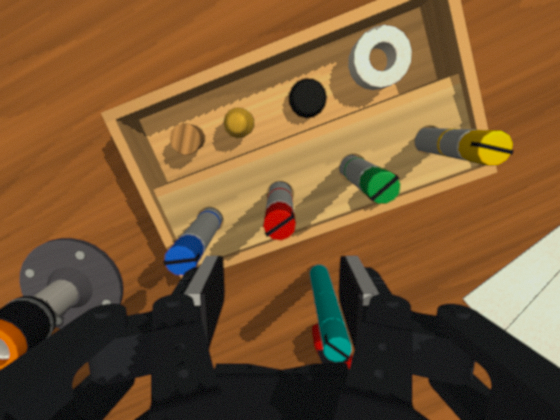

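Red head top at (280,222), midway between the fingers, with blue and green clear on both sides. I'll descend and grip.

```bash
python3 - <<'E'
from h import *
d=np.load("last.npz");print(at_z(d,(279.5,222),.154))
E
python3 -m creep '[[[0,0,28],[0,0,0]],[[0,0,28],[0,0,0]],[[0,0,28],[0,0,0]],[[0,0,28],[0,0,0]],[[0,0,20],[0,0,0]],[[0,0,10],[0,0,0]],[[0,0,0],[0,0,0]],[[0,0,0],[0,0,0]]]' && python3 -m creep '[[[0,0,0],[0,0,0]],[[0,0,0],[0,0,0]],[[0,0,0],[0,0,0]],[[0,0,0],[0,0,0]],[[0,0,0],[0,0,0]],[[0,0,0],[0,0,0]]]' 5
```

```text
[0.52393336 0.15363743 0.154     ]
clock: 3.5
eef_pos: [0.5265, 0.1544, 0.0904]
tool_rot: [0.224, 0.975, 0.0, 0.001]
ft_force: [0.2, -0.1, -0.2]
grip_width: 0.0499
grasp_force: 0.0
clock: 4.25
eef_pos: [0.5265, 0.1536, 0.0902]
tool_rot: [0.224, 0.975, 0.0, 0.001]
ft_force: [-1.0, -0.8, 5.8]
grip_width: 0.0205
grasp_force: 54.5
```

```bash
python3 -m creep '[[[0,0,-10],[0,0,0]],[[0,0,-20],[0,0,0]],[[0,0,-30],[0,0,0]],[[0,0,-30],[0,0,0]],[[0,0,-30],[0,0,0]],[[0,0,-30],[0,0,0]],[[0,0,-30],[0,0,0]],[[-14,-30,0],[0,0,0]],[[-15,-30,0],[0,0,0]],[[-15,-30,0],[0,0,0]],[[0,0,0],[0,0,0]],[[0,0,0],[0,0,0]]]'; python3 w.py w2 lock_top sign_stand lever_paddle red_mast_mark red_mast_center
```

```text
clock: 5.75
eef_pos: [0.5261, 0.0539, 0.2692]
tool_rot: [0.224, 0.975, 0.0, -0.0]
ft_force: [0.2, 0.6, -2.3]
grip_width: 0.0208
grasp_force: 55.0
eef [0.5261 0.0543 0.2692] 
 [[-0.8999  0.436  -0.0004]
 [ 0.436   0.8999  0.0006]
 [ 0.0006  0.0003 -1.    ]] [0.1025 0.2869 0.1648 1.449  0.0006 0.5537] camcenter [0.4673 0.0827 0.4116] [ 0.2318 -0.1119 -0.9663]
lock_top 0.97 [112. 279.] [ 0.5283 -0.1279  0.1039]
lock_top 0.79 [  3. 154.] [ 0.3769 -0.1752  0.0693]
sign_stand 0.91 [ 58. 144.] [ 0.3802 -0.1538  0.0144]
sign_stand 0.59 [156. 238.] [ 0.5205 -0.1012  0.0364]
sign_stand 0.59 [ 36. 235.] [ 0.4581 -0.2394  0.0151]
lever_paddle 0.69 [120. 325.] [0.4958 0.0212 0.3298]
lever_paddle 0.61 [528.  90.] [0.4981 0.2138 0.0514]
lever_paddle 0.59 [  1. 183.] [ 0.4049 -0.1708  0.0983]
red_mast_mark 0.92 [279. 264.] [0.516  0.0581 0.2836]
red_mast_mark 0.8 [409. 244.] [0.6256 0.1445 0.0921]
red_mast_center 0.62 [411. 244.] [0.6259 0.1459 0.0943]
red_mast_center 0.6 [280. 266.] [0.5161 0.0588 0.2861]
```

View pics/w2.png

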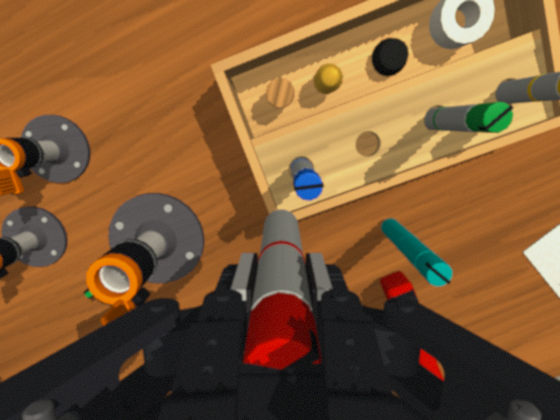

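The red mast hangs straight in the grip, ring at (282,247) just below the fingertips. The lock ring is at about (115,277), and the hand partly hides the lever. I'll refine the stand's position by fitting the ring.

```bash
cat > ring.py <<'E'
from h import *
import sys
np.set_printoptions(precision=4,suppress=True)
# fit ring bore/outer contours, rectified onto plane z=.124
def ring(d,cx,cy):
    s=.0005;n=240
    g=np.stack(np.meshgrid((np.arange(n)-n/2)*s+cx,(np.arange(n)-n/2)*s+cy,indexing="ij"),-1)
    w=np.concatenate([g,np.full(g.shape[:2]+(1,),.124)],-1)
    W=d["W"];p=(w-W[:3,3])@W[:3,:3]@np.array(d["K"]).T;p=(p[...,:2]/p[...,2:]).astype(np.float32)
    im=cv2.remap(np.asarray(d["img"] if "img" in d else d["image"]),p,None,cv2.INTER_LINEAR)
    H,S,V=[x.astype(int) for x in cv2.split(cv2.cvtColor(im,cv2.COLOR_BGR2HSV))]
    m=((H>3)&(H<18)&(S>170)&(V>90)).astype(np.uint8)
    cs,h=cv2.findContours(m,cv2.RETR_CCOMP,cv2.CHAIN_APPROX_NONE)
    for i,c in enumerate(cs):
        if len(c)>40:
            (r,cc),ax,a=cv2.fitEllipse(c); (q,t),rr=cv2.minEnclosingCircle(c)
            print("hole" if h[0][i][3]>=0 else "outer",len(c),"ell",cx+(cc-n/2)*s,cy+(r-n/2)*s,np.array(ax)*s,"mec",cx+(t-n/2)*s,cy+(q-n/2)*s,rr*s)
    return im
if __name__=="__main__":
    d=np.load("last.npz");cv2.imwrite("pics/"+sys.argv[1]+".png",cv2.resize(ring(d,.525,-.115),None,fx=2,fy=2))
E
python3 ring.py r1
python3 - <<'E'
from ring import *
c=cam("top");ring(c,.525,-.115)
c=cam("scene");ring(c,.525,-.115)
E
```

```text
outer 276 ell 0.5609667892456055 -0.07145397186279298 [0.0275 0.0493] mec 0.562 -0.07450000000000001 0.027244314193725586
outer 805 ell 0.5114884719848634 -0.12628884506225585 [0.0826 0.1347] mec 0.51325 -0.11525 0.07679930114746093
hole 56 ell 0.5275113639831543 -0.14233914947509765 [0.0092 0.0099] mec 0.5275 -0.14200000000000002 0.005220203399658203
hole 160 ell 0.5253317604064942 -0.11305016326904298 [0.0253 0.0314] mec 0.52525 -0.11275 0.016128440856933594
outer 72 ell 0.5708580551147461 -0.12086637878417969 [0.0042 0.0151] mec 0.57025 -0.12050000000000001 0.007893876552581787
outer 63 ell 0.5523944091796875 -0.1178962287902832 [0.0048 0.014 ] mec 0.553 -0.11950000000000001 0.007071117877960205
outer 54 ell 0.5288923339843751 -0.09307918548583985 [0.0019 0.0129] mec 0.5275 -0.093 0.006519252300262452
outer 456 ell 0.54078662109375 -0.1190378303527832 [0.0566 0.0798] mec 0.5437500000000001 -0.12100000000000001 0.041346904754638675
hole 189 ell 0.5293724517822266 -0.11213672637939454 [0.0291 0.0338] mec 0.5297315673828126 -0.1107088851928711 0.01780620002746582
```

```bash
python3 -m creep '[[[-34,-30,0],[0,0,0]],[[-34,-30,0],[0,0,0]],[[-34,-30,0],[0,0,0]],[[-35,-30,0],[0,0,0]],[[-35,-31,0],[0,0,0]],[[0,0,0],[0,0,0]],[[0,0,0],[0,0,0]],[[0,0,0],[0,0,0]]]'; python3 w.py w3 lock_top sign_stand lever_paddle; python3 ring.py r3
```

```text
clock: 7.15
eef_pos: [0.6148, -0.156, 0.2696]
tool_rot: [0.223, 0.975, 0.0, -0.0]
ft_force: [-0.3, -0.5, -1.7]
grip_width: 0.0208
grasp_force: 54.9
eef [ 0.6149 -0.156   0.2697] 
 [[-0.9004  0.435   0.0002]
 [ 0.435   0.9004  0.0001]
 [-0.0001  0.0002 -1.    ]] [-0.2485  0.5146  0.5058  1.5618  0.0002  0.2015] camcenter [ 0.556  -0.1273  0.4119] [ 0.2324 -0.1119 -0.9662]
lock_top 0.7 [278.  78.] [ 0.5217 -0.1142  0.082 ]
lock_top 0.66 [109.  83.] [ 0.4537 -0.2585  0.0631]
lock_top 0.56 [280. 261.] [ 0.605  -0.1514  0.2813]
sign_stand 0.95 [279.  91.] [ 0.532  -0.1178  0.0818]
sign_stand 0.82 [142.  90.] [ 0.4654 -0.2435  0.0299]
lever_paddle 0.79 [293. 124.] [ 0.5618 -0.1204  0.1548]
lever_paddle 0.68 [106. 109.] [ 0.4813 -0.2586  0.099 ]
outer 896 ell 0.5289189491271973 -0.11898165130615235 [0.1276 0.1445] mec 0.52475 -0.11525 0.08449931335449219
hole 132 ell 0.5580794219970704 -0.12067919158935547 [0.0026 0.0387] mec 0.56025 -0.12125000000000001 0.016481100082397462
hole 1356 ell 0.5350459899902344 -0.12053196716308594 [0.0729 0.0767] mec 0.5346651840209962 -0.12002137756347657 0.04285477828979492
```

View pics/w3.png

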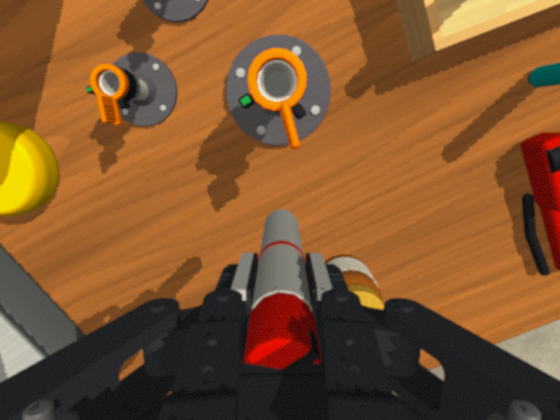

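View pics/r3.png

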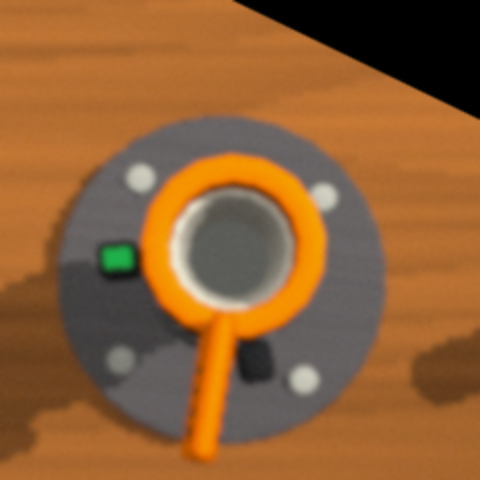

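The stand is fully visible: ring centre at about (278,79), lever toward (294,143) in the open position, green-dot stop at (246,100), which is clockwise of it. The rectified view puts the ring's outer edge at columns 142–328 and rows 153–340, which gives a diameter of 46.5 mm against the 47 mm listed. Next I'll get the mast's axis from the same camera.

```bash
cat > fit.py <<'E'
from h import *
from scipy.optimize import least_squares
np.set_printoptions(precision=4,suppress=True)
d=dict(np.load("last.npz"));P=d["P"];img=d["img"]
o=bot.get_obs();t=o["eef_pos"];Rt=R.from_quat(o["tool_rot"]).as_matrix()
H,S,V=[x.astype(int) for x in cv2.split(cv2.cvtColor(img,cv2.COLOR_BGR2HSV))]
# mast surface below fingertips
for lo,hi in((-.078,-.05),(-.05,-.02),(-.078,-.012)):
    m=(np.hypot(*(P[...,:2]-t[:2]).transpose(2,0,1))<.025)&(P[...,2]>t[2]+lo)&(P[...,2]<t[2]+hi)
    Q=P[m][:,:2]
    if len(Q)<30: continue
    s=least_squares(lambda c:np.hypot(*(Q-c).T)-.011,t[:2]+[.0,.0],loss="soft_l1",f_scale=.001)
    print("mast",lo,hi,m.sum(),s.x,"tool offset",(np.r_[s.x,t[2]]-t)@Rt,"rms",np.sqrt((s.fun**2).mean()))
v,u=np.nonzero(m);print("foot px rows",v.min())
red=((H<5)|(H>172))&(S>130)&m; print("ring z",P[red][:,2].mean()-t[2] if red.any() else None)
# ring: orange pixels near ring, radial edges on plane .124
def edge(c,r0,sgn):
    out=[]
    for a in np.radians(np.arange(0,360,5)):
        rr=np.arange(r0-.006,r0+.006,.0002)
        w=np.c_[c[0]+rr*np.cos(a),c[1]+rr*np.sin(a),np.full(len(rr),.124)]
        p=(w-d["W"][:3,3])@d["W"][:3,:3]@d["K"].T;p=(p[:,:2]/p[:,2:]).astype(np.float32)
        x=cv2.remap(img,p[None],None,cv2.INTER_LINEAR)[0].astype(float);sat=x[:,2]-x[:,0]
        g=np.gradient(cv2.GaussianBlur(sat[None],(0,0),3)[0])*sgn;i=g.argmax()
        if 3<i<len(rr)-4: out.append(w[i,:2])
    return np.array(out)
for r0,sgn in((.0235,-1),(.016,1)):
    c=np.array([.5266,-.1163])
    for _ in range(4):
        E=edge(c,r0,sgn);s=least_squares(lambda q:np.hypot(*(E-q[:2]).T)-q[2],[*c,r0],loss="soft_l1",f_scale=.0005);c=s.x[:2]
    print("ring",r0,len(E),s.x)
m=(np.hypot(P[...,0]-c[0],P[...,1]-c[1])<.06)&(H>3)&(H<18)&(S>170)&(P[...,2]>.14)&(P[...,2]<.165)
Q=P[m][:,:2]
if len(Q): 
    vt=np.linalg.svd(Q-Q.mean(0))[2][0];print("paddle",Q.mean(0),P[m].max(0),"angle",np.degrees(np.arctan2(*(Q.mean(0)-c)[::-1])))
m=(np.hypot(P[...,0]-c[0],P[...,1]-c[1])<.03)&(H>3)&(H<18)&(S>170)&(P[...,2]<.135);print("ring top z",np.median(P[m][:,2]))
E
python3 fit.py
```

```text
mast -0.078 -0.05 350 [ 0.6152 -0.1559] tool offset [-0.      0.0005  0.    ] rms 0.00013333252214401748
mast -0.05 -0.02 615 [ 0.6152 -0.1559] tool offset [-0.      0.0005  0.    ] rms 0.0001461687138375375
mast -0.078 -0.012 1168 [ 0.6152 -0.1559] tool offset [0.     0.0005 0.    ] rms 0.00015267984587673605
foot px rows 209
ring z -0.012612447768774016
ring 0.0235 72 [ 0.5265 -0.1169  0.0231]
ring 0.016 72 [ 0.5268 -0.1171  0.016 ]
paddle [ 0.5609 -0.1228] [ 0.5774 -0.1172  0.1571] angle -9.462890745596832
ring top z 0.12312430363200078
```

```bash
python3 -m creep '[[[24,-1,0],[0,0,0]],[[24,-1,0],[0,0,0]],[[24,-1,0],[0,0,0]],[[24.5,-0.7,0],[0,0,0]],[[0,0,0],[0,0,0]],[[0,0,20],[0,0,0]],[[0,0,20],[0,0,0]],[[0,0,0],[0,0,0]],[[0,0,0],[0,0,0]]]'; python3 w.py w4; python3 fit.py
```

```text
clock: 8.48
eef_pos: [0.5275, -0.1187, 0.23]
tool_rot: [0.224, 0.975, -0.0, 0.001]
ft_force: [0.1, 0.5, -0.8]
grip_width: 0.0207
grasp_force: 54.9
eef [ 0.5275 -0.1187  0.2303] 
 [[-0.8997  0.4365  0.0018]
 [ 0.4365  0.8997 -0.0005]
 [-0.0019  0.0004 -1.    ]] [-0.2213  0.3207  0.1109  1.3591 -0.      0.2305] camcenter [ 0.4684 -0.0898  0.3722] [ 0.2335 -0.1128 -0.9658]
mast -0.078 -0.05 350 [ 0.5276 -0.1185] tool offset [0.     0.0002 0.    ] rms 0.00014185226431133192
mast -0.05 -0.02 625 [ 0.5277 -0.1185] tool offset [-0.      0.0003  0.    ] rms 0.00016275735136551424
mast -0.078 -0.012 1176 [ 0.5277 -0.1185] tool offset [0.     0.0003 0.    ] rms 0.00016344387313164038
foot px rows 209
ring z -0.012646681607971527
ring 0.0235 70 [ 0.5252 -0.1163  0.0235]
ring 0.016 72 [ 0.5258 -0.1167  0.0158]
ring top z 0.12312809638509419
```

View pics/w4.png

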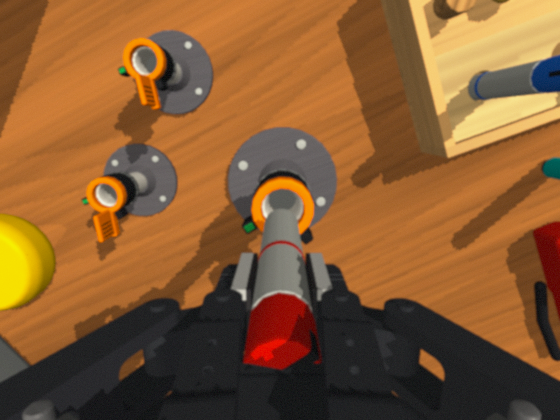

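Mast foot over the lock bore (ring centre at about (283,207)). It needs a small correction, and then I'll lower it.

```bash
python3 -m creep '[[[2.6,0.7,0],[0,0,0]],[[0,0,0],[0,0,0]],[[0,0,8],[0,0,0]],[[0,0,8],[0,0,0]],[[0,0,8],[0,0,0]],[[0,0,7],[0,0,0]],[[0,0,7],[0,0,0]],[[0,0,0],[0,0,0]],[[0,0,0],[0,0,0]]]'; python3 w.py w5 ; python3 fit.py
```

```text
clock: 9.65
eef_pos: [0.5247, -0.1168, 0.1915]
tool_rot: [0.224, 0.975, 0.0, 0.0]
ft_force: [-0.8, -0.0, -1.6]
grip_width: 0.0208
grasp_force: 54.9
eef [ 0.5248 -0.1168  0.1916] 
 [[-0.8997  0.4366  0.0006]
 [ 0.4366  0.8997 -0.0002]
 [-0.0006  0.0001 -1.    ]] [-0.219   0.3341  0.0282  1.2643 -0.      0.2328] camcenter [ 0.4659 -0.0879  0.3338] [ 0.2326 -0.1126 -0.966 ]
mast -0.078 -0.05 2195 [ 0.5207 -0.1137] tool offset [ 0.0051  0.001  -0.    ] rms 0.007794386097132365
mast -0.05 -0.02 626 [ 0.5249 -0.1165] tool offset [0.     0.0003 0.    ] rms 0.00016483606906660968
mast -0.078 -0.012 3016 [ 0.5242 -0.1161] tool offset [ 0.0009  0.0004 -0.    ] rms 0.0068170345304637845
foot px rows 191
ring z -0.012710140004522308
ring 0.0235 72 [ 0.525  -0.1162  0.0235]
ring 0.016 71 [ 0.5262 -0.1169  0.0162]
ring top z 0.12291374462066601
```

```bash
python3 -m creep '[[[0,0,4],[0,0,0]],[[0,0,4],[0,0,0]],[[0,0,4],[0,0,0]],[[0,0,4],[0,0,0]],[[0,0,4],[0,0,0]],[[0,0,0],[0,0,0]]]'
```

```text
clock: 10.45
eef_pos: [0.5248, -0.1167, 0.171]
tool_rot: [0.224, 0.975, 0.0, 0.0]
ft_force: [2.4, -0.3, -3.0]
grip_width: 0.0206
grasp_force: 55.0
```

```bash
python3 -m creep '[[[0,0,4],[0,0,0]],[[0,0,4],[0,0,0]],[[0,0,4],[0,0,0]],[[0,0,4],[0,0,0]],[[0,0,4],[0,0,0]],[[0,0,4],[0,0,0]],[[0,0,0],[0,0,0]]]'; python3 w.py w6 red_mast_mark lock_top; python3 fit.py
```

```text
clock: 11.32
eef_pos: [0.5248, -0.1167, 0.1468]
tool_rot: [0.224, 0.975, 0.0, 0.0]
ft_force: [3.7, 0.6, -2.9]
grip_width: 0.0206
grasp_force: 54.9
eef [ 0.5247 -0.1167  0.1469] 
 [[-0.8997  0.4366  0.    ]
 [ 0.4366  0.8997  0.0001]
 [-0.      0.0001 -1.    ]] [-0.2189  0.3645 -0.0485  1.1577  0.0001  0.2328] camcenter [ 0.4659 -0.0879  0.2891] [ 0.2324 -0.1124 -0.9661]
red_mast_mark 0.93 [278. 262.] [ 0.5146 -0.1127  0.159 ]
lock_top 0.83 [ 39. 229.] [ 0.4582 -0.2609  0.0717]
lock_top 0.78 [86. 41.] [ 0.3754 -0.1712  0.0662]
mast -0.078 -0.05 559 [ 0.5012 -0.1043] tool offset [ 0.0266  0.0009 -0.    ] rms 0.008323158299302353
mast -0.05 -0.02 3313 [ 0.5156 -0.1112] tool offset [ 0.0107  0.001  -0.    ] rms 0.005881883715811362
mast -0.078 -0.012 4074 [ 0.5148 -0.1108] tool offset [ 0.0116  0.0009 -0.    ] rms 0.005868722746686913
foot px rows 192
ring z -0.012725543983437365
ring 0.0235 68 [ 0.525  -0.116   0.0238]
ring 0.016 70 [ 0.5287 -0.1177  0.0184]
paddle [ 0.5268 -0.0932] [ 0.5293 -0.0916  0.1614] angle 94.30635919301979
ring top z 0.1225974352851491
```

View pics/w6.png

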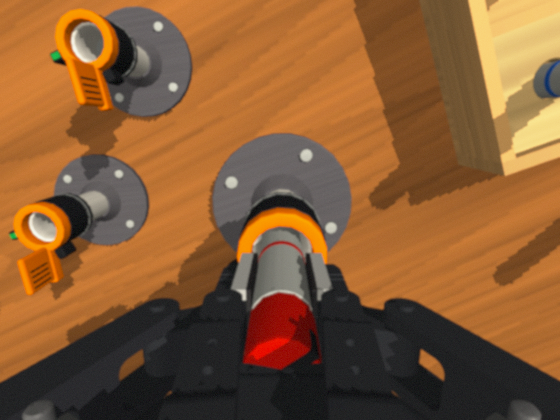

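The mast is in the bore, with its red ring at (280,245) just above the orange cam ring. Next I'll measure how far the mark is above the lock top.

```bash
cat > mark.py <<'E'
from h import *
d=np.load("last.npz");P=d["P"];img=d["img"];t=bot.get_obs()["eef_pos"]
H,S,V=[x.astype(int) for x in cv2.split(cv2.cvtColor(img,cv2.COLOR_BGR2HSV))]
W=d["W"];ax=t[:2]; n=W[:2,3]-ax;n/=np.linalg.norm(n);f=ax+n*.011  # front line of the mast facing camera
z=np.arange(t[2]-.03,t[2]+.0,.00025);w=np.c_[np.tile(f,(len(z),1)),z]
p=(w-W[:3,3])@W[:3,:3]@d["K"].T;p=(p[:,:2]/p[:,2:]).astype(np.float32)
x=cv2.remap(img,p[None],None,cv2.INTER_LINEAR)[0].astype(int);q=x[:,2]-x[:,1]  # red minus green
g=x[:,1]-x[:,0]
k=(q>0.5*q[(z>t[2]-.02)].max())&(g<40)
print("tcp z",t[2]);print([(round((a-t[2])*1000,1),int(b),int(c)) for a,b,c in zip(z,q,g)][::3])
print("red band rel",(z[k]-t[2])*1000, "mean z",z[k].mean())
E
python3 mark.py
```

```text
tcp z 0.14708932094378546
[(np.float64(-30.0), -1, 8), (np.float64(-29.2), 0, 9), (np.float64(-28.5), 1, 9), (np.float64(-27.7), 2, 9), (np.float64(-27.0), 2, 9), (np.float64(-26.2), 2, 8), (np.float64(-25.5), 1, 9), (np.float64(-24.7), 2, 9), (np.float64(-24.0), 2, 9), (np.float64(-23.2), 2, 9), (np.float64(-22.5), 1, 10), (np.float64(-21.7), 2, 8), (np.float64(-21.0), 1, 9), (np.float64(-20.2), 2, 9), (np.float64(-19.5), 2, 8), (np.float64(-18.7), 1, 10), (np.float64(-18.0), 0, 10), (np.float64(-17.2), 1, 9), (np.float64(-16.5), 2, 8), (np.float64(-15.7), 5, 8), (np.float64(-15.0), 10, 9), (np.float64(-14.2), 22, 9), (np.float64(-13.5), 39, 9), (np.float64(-12.7), 63, 8), (np.float64(-12.0), 87, 8), (np.float64(-11.2), 109, 8), (np.float64(-10.5), 115, 8), (np.float64(-9.7), 106, 6), (np.float64(-9.0), 80, 7), (np.float64(-8.2), 49, 9), (np.float64(-7.5), 26, 9), (np.float64(-6.7), 8, 9), (np.float64(-6.0), 4, 10), (np.float64(-5.2), 1, 10), (np.float64(-4.5), 0, 10), (np.float64(-3.7), 1, 9), (np.float64(-3.0), 1, 9), (np.float64(-2.2), 1, 9), (np.float64(-1.5), 1, 9), (np.float64(-0.7), 2, 9)]
red band rel [-12.75 -12.5  -12.25 -12.   -11.75 -11.5  -11.25 -11.   -10.75 -10.5
 -10.25 -10.    -9.75  -9.5   -9.25  -9.    -8.75  -8.5 ] mean z 0.13646432094378547
```

```bash
python3 -m creep '[[[0,0,4],[0,0,0]],[[0,0,4],[0,0,0]],[[0,0,4.4],[0,0,0]],[[0,0,0],[0,0,0]],[[0,0,0],[0,0,0]]]'
python3 - <<'E'
from workcell import bot
o=bot.get_obs();print(o["eef_pos"],o["ft_force"],o["ft_torque"])
E
```

```text
clock: 12.1
eef_pos: [0.5247, -0.1167, 0.1345]
tool_rot: [0.224, 0.975, 0.0, 0.0]
ft_force: [5.2, -1.1, -4.0]
grip_width: 0.0207
grasp_force: 54.8
[ 0.52473282 -0.11674347  0.13451973] [ 5.23580115 -1.05063182 -3.97638368] [-1.52207847e-01 -1.16971147e+00 -3.21291997e-04]
```

```bash
python3 -m creep '[[[-0.9,0.4,0],[0,0,0]],[[0,0,0],[0,0,0]]]'; python3 -m creep '[[[0,0,0],[0,0,0.1]],[[0,0,0],[0,0,0.1]],[[0,0,0],[0,0,0.1]],[[0,0,0],[0,0,0.1]],[[0,0,0],[0,0,0.1]],[[0,0,0],[0,0,0.05]],[[0,0,0],[0,0,0]]]';  python3 - <<'E'
from workcell import bot
o=bot.get_obs();print(o["eef_pos"],o["ft_force"],o["ft_torque"],o["joint_pos"])
E
```

```text
clock: 12.35
eef_pos: [0.5249, -0.1167, 0.1346]
tool_rot: [0.224, 0.975, -0.0, -0.001]
ft_force: [2.0, -0.1, -2.4]
grip_width: 0.0206
grasp_force: 54.8
clock: 13.22
eef_pos: [0.5253, -0.1165, 0.1351]
tool_rot: [0.48, 0.877, 0.0, -0.0]
ft_force: [2.4, 0.5, -0.6]
grip_width: 0.0212
grasp_force: 54.9
[ 0.52525714 -0.11654943  0.13507453] [ 2.38106474  0.52478739 -0.60288336] [ 0.04561858 -0.48948224 -0.05438875] [-2.18536355e-01  3.75256643e-01 -6.53695948e-02  1.13065170e+00
  3.25839045e-04  7.82564532e-01]
```

```bash
cat > st.py <<'E'
from workcell import bot
import numpy as np
np.set_printoptions(precision=4,suppress=True)
o=bot.get_obs();q=o["tool_rot"];print("psi",np.degrees(np.arctan2(q[1]**2-q[0]**2,2*q[0]*q[1])),o["eef_pos"],o["ft_force"],o["ft_torque"],o["joint_pos"][5])
E
python3 -m creep '[[[0,0,0],[0,0,0.06]],[[0,0,0],[0,0,0.06]],[[0,0,0],[0,0,0.06]],[[0,0,0],[0,0,0.06]],[[0,0,0],[0,0,0.06]],[[0,0,0],[0,0,0]]]';python3 st.py
python3 -m creep '[[[0,0,0],[0,0,0.06]],[[0,0,0],[0,0,0.06]],[[0,0,0],[0,0,0.06]],[[0,0,0],[0,0,0.06]],[[0,0,0],[0,0,0]]]';python3 st.py
```

```text
clock: 13.98
eef_pos: [0.5258, -0.1157, 0.1351]
tool_rot: [0.605, 0.796, 0.001, -0.0]
ft_force: [3.3, 3.9, -1.5]
grip_width: 0.0209
grasp_force: 56.7
psi 15.552183493626373 [ 0.5258 -0.1157  0.1351] [ 3.2548  3.9334 -1.4954] [ 0.6718 -0.8073  0.0844] 1.0816031658606633
clock: 14.6
eef_pos: [0.5262, -0.1157, 0.1351]
tool_rot: [0.696, 0.718, 0.001, -0.0]
ft_force: [4.3, 4.6, -2.6]
grip_width: 0.0211
grasp_force: 57.3
psi 1.8034005737591852 [ 0.5262 -0.1157  0.1351] [ 4.309   4.5839 -2.6352] [ 0.6961 -0.9646  0.1376] 1.3216275125067245
```

```bash
python3 -m creep '[[[0,0,0],[0,0,0.06]],[[0,0,0],[0,0,0.06]],[[0,0,0],[0,0,0.06]],[[0,0,0],[0,0,0.06]],[[0,0,0],[0,0,0.06]],[[0,0,0],[0,0,0]]]';python3 st.py
python3 -m creep '[[[0,0,0],[0,0,0.05]],[[0,0,0],[0,0,0.05]],[[0,0,0],[0,0,0.05]],[[0,0,0],[0,0,0]]]';python3 st.py; python3 w.py w7
```

```text
clock: 15.35
eef_pos: [0.5266, -0.1162, 0.1351]
tool_rot: [0.795, 0.606, 0.001, 0.0]
ft_force: [5.0, 4.4, -3.8]
grip_width: 0.0207
grasp_force: 60.3
psi -15.39156707270467 [ 0.5266 -0.1162  0.1351] [ 4.9895  4.3985 -3.7776] [ 0.3674 -1.2357  0.1982] 1.6215761866099974
clock: 15.85
eef_pos: [0.5268, -0.1161, 0.1351]
tool_rot: [0.838, 0.545, 0.001, 0.0]
ft_force: [5.6, 3.5, -2.7]
grip_width: 0.0208
grasp_force: 60.4
psi -23.95833814657336 [ 0.5268 -0.1161  0.1351] [ 5.6389  3.5147 -2.7247] [ 0.3683 -1.2612  0.2393] 1.7712237588058664
eef [ 0.5268 -0.1161  0.1351] 
 [[ 0.4059  0.9139  0.0024]
 [ 0.9139 -0.4059  0.001 ]
 [ 0.0019  0.0018 -1.    ]] [-0.2178  0.3759 -0.0644  1.1284  0.0015  1.771 ] camcenter [ 0.5525 -0.0563  0.2775] [-0.1017 -0.2345 -0.9668]
```

View pics/w7.png

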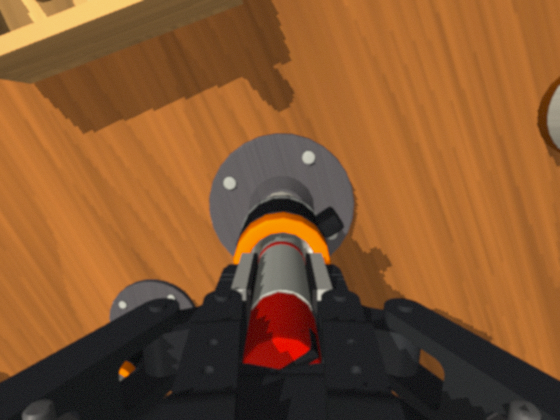

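The lever is being pushed round (hidden under the hand). The open stop is at (328,222), and the red ring is at (280,244), level with the cam ring. I'll check for slip in the grip and keep turning.

```bash
python3 mark.py | tail -4|cut -c1-400|grep -A3 band; python3 -m creep '[[[0,0,0],[0,0,0.05]],[[0,0,0],[0,0,0.05]],[[0,0,0],[0,0,0]],[[0,0,0],[0,0,0]]]';python3 st.py; python3 -m creep '[[[0,0,0],[0,0,0.04]],[[0,0,0],[0,0,0.04]],[[0,0,0],[0,0,0]]]';python3 st.py
```

```text
red band rel [-24.75 -12.   -11.75 -11.5  -11.25 -11.   -10.75 -10.5  -10.25 -10.
  -9.75  -9.5   -9.25  -9.    -8.75  -8.5   -8.25  -8.  ] mean z 0.12426331124058147
clock: 16.4
eef_pos: [0.5272, -0.1159, 0.1351]
tool_rot: [0.864, 0.503, 0.002, 0.0]
ft_force: [7.1, 3.3, -3.6]
grip_width: 0.0209
grasp_force: 61.2
psi -29.636386956992816 [ 0.5272 -0.1159  0.1351] [ 7.0691  3.303  -3.6298] [ 0.5042 -1.3531  0.4296] 1.870569773230793
clock: 16.77
eef_pos: [0.5281, -0.1151, 0.1352]
tool_rot: [0.884, 0.468, 0.003, -0.0]
ft_force: [9.8, 5.1, -4.5]
grip_width: 0.0208
grasp_force: 61.6
psi -34.17082016540139 [ 0.5281 -0.1151  0.1352] [ 9.843   5.1234 -4.5296] [ 0.921  -1.5405  0.5736] 1.9503857072936317
```

Run:
```python
from h import *
for n in("scene","top"):
    c=cam(n)
    if n=="scene": a=c["image"][130:230,210:340]
    else: a=c["image"][180:275,250:370]
    cv2.imwrite(f"pics/{n}8.png",cv2.resize(a,None,fx=6,fy=6,interpolation=cv2.INTER_CUBIC)[:600,:800])
```

View pics/scene8.png

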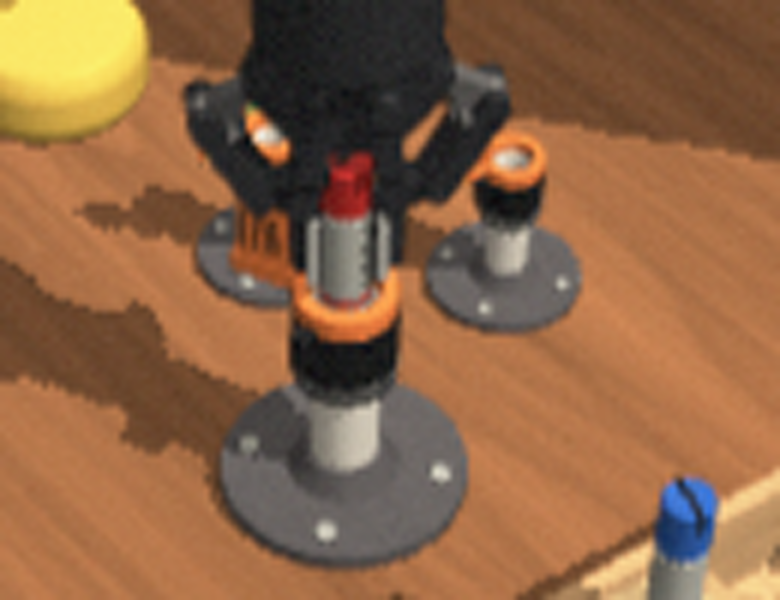

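The mast is at the mark in the scene view, with its red ring at crop (350,300) level with the orange ring. The paddle is round to crop (262,245). Next I'll measure its angle: closed should be about -67° and open was -9°.

```bash
cat > lev.py <<'E'
from h import *
for n in("scene","top"):
    c=cam(n);P=cloud(c);H,S,V=[x.astype(int) for x in cv2.split(cv2.cvtColor(c["image"],cv2.COLOR_BGR2HSV))]
    A=np.array([.5262,-.1168]);r=np.hypot(P[...,0]-A[0],P[...,1]-A[1])
    m=(H>3)&(H<18)&(S>160)&(V>70)&(r>.025)&(r<.056)&(P[...,2]>.132)&(P[...,2]<.162)
    if m.sum()>3:
        Q=P[m]-[*A,0];a=np.degrees(np.arctan2(Q[:,1],Q[:,0]));print(n,m.sum(),"ang",np.percentile(a,[10,50,90]),Q.mean(0))
        far=np.hypot(Q[:,0],Q[:,1])>.040;print("  far",far.sum(),np.median(a[far]) if far.any() else None)
E
python3 lev.py
```

```text
scene 45 ang [-64.25360801 -60.86050358 -56.76084885] [ 0.01780869 -0.03141771  0.14194978]
  far 15 -61.093572043068725
```

```bash
python3 -m creep '[[[0,0,0.5],[0,0,0.03]],[[0,0,0],[0,0,0.03]],[[0,0,0],[0,0,0.03]],[[0,0,0],[0,0,0]],[[0,0,0],[0,0,0]]]';python3 st.py; python3 lev.py; python3 -m creep '[[[0,0,0],[0,0,0.03]],[[0,0,0],[0,0,0.03]],[[0,0,0],[0,0,0]],[[0,0,0],[0,0,0]]]';python3 st.py; python3 lev.py
```

```text
clock: 17.6
eef_pos: [0.5293, -0.1145, 0.1353]
tool_rot: [0.904, 0.428, 0.004, -0.0]
ft_force: [11.6, 7.1, -3.8]
grip_width: 0.0206
grasp_force: 62.4
psi -39.261055981365054 [ 0.5293 -0.1145  0.1353] [11.601   7.139  -3.8448] [ 1.3789 -1.8266  0.6835] 2.0398657133785543
scene 45 ang [-64.90985412 -62.12760607 -57.67732743] [ 0.01709304 -0.03209493  0.14289057]
  far 15 -63.11752247947349
clock: 18.2
eef_pos: [0.5287, -0.1145, 0.1354]
tool_rot: [0.916, 0.4, 0.004, -0.001]
ft_force: [7.8, 7.1, -1.9]
grip_width: 0.0208
grasp_force: 62.3
psi -42.803821146489916 [ 0.5287 -0.1145  0.1354] [ 7.7811  7.0987 -1.8761] [ 1.417  -2.1635  0.0977] 2.1013655785281062
scene 54 ang [-64.92616581 -62.02199349 -57.45604586] [ 0.01717454 -0.0316725   0.14406782]
  far 20 -62.624450952746955
```

```bash
python3 -m creep '[[[-1.5,-0.3,0],[0,0,0]],[[-1.5,-0.3,0],[0,0,0]],[[-1,0,0],[0,0,0]],[[0,0,0],[0,0,0]],[[0,0,0],[0,0,0]]]';python3 st.py; python3 lev.py; python3 w.py w9; python3 fit.py | grep mast; python3 mark.py|tail -3
```

```text
clock: 18.92
eef_pos: [0.528, -0.1149, 0.1355]
tool_rot: [0.916, 0.401, 0.007, -0.002]
ft_force: [14.2, 12.6, -7.1]
grip_width: 0.0204
grasp_force: 64.9
psi -42.69949483722959 [ 0.528  -0.1149  0.1355] [14.2193 12.5654 -7.0954] [ 2.5862 -3.4829  0.1321] 2.095503570198591
scene 60 ang [-64.44596924 -61.47834697 -57.70663015] [ 0.01774141 -0.03286585  0.14504019]
  far 22 -62.63068621361663
eef [ 0.528  -0.1149  0.1355] 
 [[ 0.678   0.735   0.0116]
 [ 0.7349 -0.6781  0.0089]
 [ 0.0144  0.0026 -0.9999]] [-0.2205  0.3719 -0.0693  1.1202  0.0112  2.0955] camcenter [ 0.5701 -0.0679  0.2787] [-0.1628 -0.1809 -0.9699]
mast -0.078 -0.05 252 [ 0.5425 -0.0914] tool offset [ 0.0271 -0.0054  0.0004] rms 0.007633830890985328
mast -0.05 -0.02 1337 [ 0.5347 -0.106 ] tool offset [ 0.0111 -0.0012  0.0002] rms 0.004574932372733398
mast -0.078 -0.012 2991 [ 0.5351 -0.1066] tool offset [ 0.0109 -0.0005  0.0002] rms 0.005004172723264787
[(np.float64(-30.0), 97, 154), (np.float64(-29.2), 97, 154), (np.float64(-28.5), 98, 153), (np.float64(-27.7), 98, 153), (np.float64(-27.0), 98, 153), (np.float64(-26.2), 
[... 412 characters left out ...]
 -1, 7), (np.float64(-15.0), 0, 6), (np.float64(-14.2), 0, 7), (np.float64(-13.5), -1, 7), (np.float64(-12.7), -1, 8), (np.float64(-12.0), 0, 9), (np.float64(-11.2), 3, 9), (np.float64(-10.5), 7, 8), (np.float64(-9.7), 16, 9), (np.float64(-9.0), 32, 8), (np.float64(-8.2), 51, 7), (np.float64(-7.5), 73, 4), (np.float64(-6.7), 89, 5), (np.float64(-6.0), 104, 6), (np.float64(-5.2), 96, 7), (np.float64(-4.5), 85, 8), (np.float64(-3.7), 60, 8), (np.float64(-3.0), 37, 8), (np.float64(-2.2), 18, 8), (np.float64(-1.5), 6, 8), (np.float64(-0.7), 0, 7)]
red band rel [-8.   -7.75 -7.5  -7.25 -7.   -6.75 -6.5  -6.25 -6.   -5.75 -5.5  -5.25
 -5.   -4.75 -4.5  -4.25 -4.   -3.75] mean z 0.12965295317650966
```

View pics/w9.png

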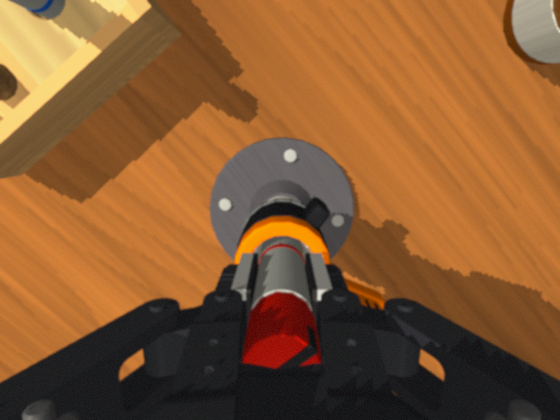

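The hand has crept about 2–3 mm sideways off the mast axis. The right finger is near the paddle at (365,290). I'll measure the lever angle and mark height better before correcting.

```bash
cat > lev2.py <<'E'
from h import *
from scipy.optimize import least_squares
np.set_printoptions(precision=4,suppress=True)
A=np.array([.5262,-.1168])
def ana(n,img,P):
    H,S,V=[x.astype(int) for x in cv2.split(cv2.cvtColor(img,cv2.COLOR_BGR2HSV))]
    r=np.hypot(P[...,0]-A[0],P[...,1]-A[1])
    m=(H>3)&(H<18)&(S>150)&(r>.024)&(r<.058)&(P[...,2]>.128)&(P[...,2]<.153)
    Q=P[m][:,:2]-A;f=lambda q:-np.sin(q[0])*Q[:,0]+np.cos(q[0])*Q[:,1]-.003
    if len(Q)>5:
        s=least_squares(f,[-1.1],loss="soft_l1",f_scale=.001);print(n,"face pts",len(Q),"lever angle",np.degrees(s.x),"res",np.std(f(s.x)), "zmax",P[m][:,2].max())
        g=lambda q:-np.sin(q[0])*Q[:,0]+np.cos(q[0])*Q[:,1]-q[1]
        s=least_squares(g,[-1.1,.003],loss="soft_l1",f_scale=.001);print("   free",np.degrees(s.x[0]),s.x[1])
    k=((H<5)|(H>172))&(S>110)&(r<.014)&(P[...,2]>.112)&(P[...,2]<.136)
    if k.any(): print("   mark red px",k.sum(),"z",np.percentile(P[k][:,2],[5,50,95]))
    o=(H>5)&(H<18)&(S>190)&(r>.0165)&(r<.0225)&(P[...,2]<.129)&(P[...,2]>.118)
    if o.any(): print("   camring z",np.median(P[o][:,2]),o.sum())
d=np.load("last.npz");ana("wrist",d["img"],d["P"])
c=cam("scene");ana("scene",c["image"],cloud(c))
E
python3 lev2.py
```

```text
wrist face pts 127 lever angle [-66.2165] res 0.004491355834343518 zmax 0.15235582050372037
   free -63.67972297796525 0.0010351946669531825
   mark red px 147 z [0.122  0.1248 0.1267]
   camring z 0.12349809280579073 210
scene face pts 63 lever angle [-66.4583] res 0.0023276642371632393 zmax 0.15294097571805698
   free -67.05772400844663 0.003395506221618448
   mark red px 9 z [0.1221 0.1241 0.1265]
```

```bash
python3 -m creep '[[[0,0,0],[0,0,0.04]],[[0,0,0],[0,0,0.04]],[[0,0,0],[0,0,0]],[[0,0,0],[0,0,0]]]';python3 st.py;  python3 w.py wa >/dev/null; python3 lev2.py
```

```text
clock: 19.62
eef_pos: [0.5285, -0.115, 0.1357]
tool_rot: [0.931, 0.365, 0.007, -0.002]
ft_force: [15.1, 12.4, -7.0]
grip_width: 0.0202
grasp_force: 68.4
psi -47.229427866542004 [ 0.5285 -0.115   0.1357] [15.1161 12.4471 -6.9603] [ 2.4884 -3.6221  0.4056] 2.1747407877346836
wrist face pts 324 lever angle [-66.4644] res 0.0031438492244136008 zmax 0.15209085310262213
   free -66.4967267247247 0.0030237650860685254
   mark red px 146 z [0.1218 0.1247 0.1268]
   camring z 0.12330701578804018 179
scene face pts 57 lever angle [-66.7617] res 0.0014661691447313678 zmax 0.15280206151813525
   free -70.33489699800535 0.0054120101033355295
   mark red px 7 z [0.1232 0.1248 0.1278]
   camring z 0.1224942658265829 2
```

```bash
python3 -m creep '[[[0,0,0],[0,0,0.04]],[[0,0,0],[0,0,0.04]],[[0,0,0],[0,0,0]],[[0,0,0],[0,0,0]]]';python3 st.py;  python3 w.py wb >/dev/null; python3 lev2.py
```

```text
clock: 20.23
eef_pos: [0.5294, -0.1147, 0.1357]
tool_rot: [0.945, 0.328, 0.008, -0.002]
ft_force: [18.5, 14.2, -7.9]
grip_width: 0.0204
grasp_force: 71.2
psi -51.73675904059772 [ 0.5294 -0.1147  0.1357] [18.4619 14.2268 -7.9309] [ 2.6549 -3.776   0.6499] 2.253969088741455
wrist face pts 522 lever angle [-66.5791] res 0.0025880334935328734 zmax 0.15249791403084018
   free -68.35698829555369 0.004280497383652782
   mark red px 141 z [0.1222 0.1249 0.1267]
   camring z 0.12343814991177532 141
scene face pts 54 lever angle [-66.3905] res 0.0030962312823654904 zmax 0.15294407653998077
   free -70.97125678523895 0.0061120215631694985
   mark red px 8 z [0.122  0.1257 0.1268]
```

Run:
```python
from workcell import workorder
print(workorder.job_done())
```

```text
the job is handed in; nothing more can be done
None
```

The red mast is in the stand and still gripped, its ring within about 1 mm of the lock top (probably slightly high), and the lever stopped moving at about -66.5° (stop estimated at -67°), even as I pushed harder; handed in at about 20 s.

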